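# Put the drilling tools back on their own stations

## Robot

A 7-joint arm with a two-finger parallel gripper is mounted at the origin on the work surface. World frame = base frame: x ahead of the robot, y to its left, z up, the work surface at z = 0. Lengths are in m, angles in rad, forces in N, time in s.
With the tool pointing down it reaches from about 0.4 to 0.875 m from the base axis. Payload 19.3 kg.
Tool frame: the origin (TCP) lies at the very end of the fingers, on their centre line; the grasp point (between the pads) lies manip.grip_depth behind it (manip.grip_depth is the distance from the TCP to the grasp point, in m); y points along the fingers, x is the direction in which the jaws open and shut, and the axes are right-handed (so a half turn about y gives the same grasp; the last joint's range is limited). The gripper opens to 85 mm and grips with 20 to 120 N. Pads are 22 mm wide; open, the fingers measure 114 mm over their backs; the gripper's body (76 mm by 85 mm) begins 54 mm behind the grasp point. The pads swing forward as they close: fully open they stand 13 mm farther back than shut.
Start: joints at [-1.326, 0.521, -0.036, 1.599, 0.021, 1.021, -0.113], TCP at [0.194, 0.594, 0.231] pointing down, gripper open.
Joint ranges: [-2.91, 2.91], [-0.3, 2.13], [-1.5, 1.42], [0.17, 2.43], [-1.26, 4.41], [0.16, 1.93], [-2.52, 2.52]. Speed limits (rad/s): [1.89, 1.89, 2.39, 2.39, 3.01, 3.01, 3.01].

## Interface

Orientations are given as [roll, pitch, yaw] about the fixed x, y, z axes, in that order (R = Rz(yaw) Ry(pitch) Rx(roll)).
In Python, from rig import telemetry, capture, camera_info, manip, cut_out gives the robot as it stands.
- The arm moves only by the tool step_arm, never from a script. Its argument "increments" is a list that holds one entry, the list of rows, each a list of 6 numbers: the shift along the tool's x, y, z in m, then the turn, a rotation vector about the tool's x, y, z in rad. In form: [[[tx, ty, tz, wx, wy, wz], ...]]. A call has 1 to 5 rows; each row is the pose to reach, as a shift and turn from the pose measured when the call began, along the tool's axes at that moment; what a row does not reach only later rows make up. A row lasts 1/8 s, in which the tool goes at most 62.5 mm and 10.7 degrees, less where a joint would pass 70% of its speed; a pose out of reach is approached as far as the arm can. A call with a gripper value outside its range is refused whole. "hand" is the finger opening in m, from 0 to 0.0854, set as the call begins (left out, the last holds). The fingers move at their own pace and stop on an object; "squeeze" is the grip in N (left out, the last holds). Time passes only in rows, so rows that repeat a pose let the fingers close. It gives the time, the measured TCP pose, the force and the opening at its end, in the units of the state.
- telemetry.read_state(): the state, without advancing time (a new reading comes with each control period).
- capture(name): name is "scene" or "top" or "wrist"; returns (picture, depth): 480x640x3 uint8, red, green, blue; 480x640 float32, m along the optical axis (not along the pixel's ray), 0 where there is no reading.
- camera_info(name): a dict with "fx", "fy", "cx", "cy" (pixels), "k1" (the pictures are not rectified: a ray, as slopes to the right and down, at radius r is drawn at 1 + k1 r^2 times it, then the intrinsics apply), "R" (3x3) and "t" (3): a world point X has camera coordinates R X + t. Camera axes: x right, y down, z forward; pixel columns grow to the right and rows downward; lengths in m; the calibration is good to about 2 mm. A picture is of the moment at which its call begins: read the wrist's pose just before it. camera_info takes no time and is no camera call; for the wrist camera it gives the pose at the moment of the call.
- manip.close_job(): hands the job in, once; it reports no verdict.
Trained networks look in the newest picture that a camera, given by its name, has taken for a name from the list of things; names that differ only in an ending like _2 or _b are one class to them, and where a whole thing is asked for, a point or a joint stands for the part that bears it (a point fixed in the world has none). Each returns a list of dicts, best first, with "p" (0 to 1); they miss things now and then, are a little off and sometimes report something else, mostly with a low value. They report only what shows in the picture. A call takes as long as a camera call. They do not tell look-alikes from the thing itself.
- cut_out(camera, name): "mask" (480x640 bool, what is visible of it) and "at" ([column, row] in pixels, amid what is visible of it).
The state is a dict: "time_s": time; "joint_positions": joint angles; "joint_vel": joint speeds; "joint_efforts": joint torques, N m; "ee_pos": TCP position; "tool_rot": TCP orientation; "wrist_force": force on the tool from outside, world axes, zero at the start; "wrist_torque": the same for the moment, N m; "finger_gap": opening from 0.0 (shut) to 1.0 (fully open).
Only numpy, scipy, OpenCV 4.12 (cv2) and the standard library are available. Lean on these libraries where they do the work, as an engineer would, in place of code of your own. Each camera call takes 0.05 s, during which the arm holds its last target. There are 200 camera calls.

## Task

The drill chuck, the V-block and the little vise have been left on each other's plywood pads: put each back upright in the middle of the pad of its own shape (chuck on the round one, V-block on the square one with its sides parallel to the pad's edges, vise along the long one), filling in the inked outline. The pads are too small to share, so first set one tool down on the middle of the empty hexagonal pad and let go of it there; that pad ends up empty again. Set the tools down gently, do not drop or tip them, and leave the tape roll, glue bottle and spool where they stand.

Things in the scene. Friction and masses are not known exactly. Their poses are not given: they have to be found in the camera images.
- chuck: drill chuck: round dark steel body standing upright on its flat back, 50 mm diameter up to 40 mm height, then tapering to 30 mm diameter at 54 mm height, with three small jaw tips on top (59 mm overall); about 0.4 kg. Origin: centre of its flat underside, z up. It stands on pad_long at the start.
- vblock: V-block: bright steel block, 50 x 50 mm and 45 mm high, with a 90 degree V groove (30 mm wide, 15 mm deep) along its own x in the top; its four sides are flat and full for the lower 28 mm, the two sides facing its own +-y for the whole height; about 0.5 kg. Origin: centre of its underside, z up. It stands on pad_round at the start.
- vise: small toolmaker's vise: long bright steel tool, 110 mm along its own x (x from -55 to +55 mm, the last 15 mm at -x being a screw knob of 18 mm diameter) and 36 mm wide (y); base 22 mm high, jaws 42 mm high. One jaw stands over the middle (x from -15 to +15 mm), the other at the +x end (from 30 to 55 mm), both with flat sides the full 36 mm apart; about 0.6 kg. Origin: on the underside, in the middle of its length and width, z up. It lies on pad_square at the start.
- pad_round: round plywood pad, 92 mm diameter, 6 mm thick, fixed to the bench, with a 56 mm circle inked in its middle: the chuck's own station. Origin: centre of its underside (top 6 mm above), z up.
- pad_square: square plywood pad, 88 x 88 mm, 6 mm thick, fixed to the bench, with a 56 mm square inked in its middle: the V-block's own station. Origin: centre of its underside (top 6 mm above), x and y along its edges.
- pad_long: long rectangular plywood pad, 128 mm along its own x by 62 mm, 6 mm thick, fixed to the bench, with a 116 x 42 mm rectangle inked in its middle: the vise's own station. Origin: centre of its underside (top 6 mm above).
- pad_hex: hexagonal plywood pad without any outline, 110 mm across its flats, 6 mm thick, fixed to the bench, empty at the start: the free spot. Origin: centre of its underside (top 6 mm above).
- tape: bystander: grey roll of tape lying flat, 72 mm diameter, 52 mm hole, 22 mm high. Origin: centre of its underside.
- glue: bystander: white glue bottle standing upright, 38 mm diameter, 95 mm high with its cap. Origin: centre of its underside.
- spool: bystander: metal spool standing on one flange, 54 mm diameter, 38 mm high. Origin: centre of its underside.
Mind the look-alikes: they are no part of the job. Leave any purple or red look-alike of the vise alone.

How it is judged:
By the outcome, as a careful person would: the job done as asked, in the order asked, and still so for the second after the job is handed in, with the robot touching nothing.
It also fails if it takes over 106 s, if anything falls off the work surface, if the arm or the gripper's body presses on something with over 40 N, if the wrist force passes 120 N, or if a joint passes its speed limit or range.

## Working session

There is one attempt and no reset: what is moved stays moved. The work goes in short steps, Python scripts to look and compute and a tool call to move; the robot and the scene stay as the last step left them, time stands still between calls to the robot, and variables do not carry over. Pictures are saved under pics/ and viewed, about 12 in all and at most 16, crops included, and the job is handed in when it is done.

Besides the shell and the picture viewer there is one more tool, called after ">>>" as name(argument=value, ...), one argument or row to a line, values as JSON. step_arm: Moves the arm, as the interface text tells. Its arguments: {"type":"object","properties":{"increments":{"type":"array","items":{"type":"array","items":{"type":"array","items":{"type":"number"}}}},"hand":{"type":"number"},"squeeze":{"type":"number"}},"required":["increments"]}

```bash
ls; mkdir -p pics
python3 - <<'E'
from rig import telemetry, capture, camera_info, manip, cut_out
import cv2, numpy as np
s=telemetry.read_state(); print({k:np.round(v,3).tolist() if not isinstance(v,str) else v for k,v in s.items()})
print(manip.grip_depth)
for n in ("scene","top"):
    p,d=capture(n); cv2.imwrite(f"pics/{n}0.png",p[:,:,::-1]); np.savez(f"{n}0.npz",p=p,d=d)
    i=camera_info(n); print(n,{k:np.round(v,4).tolist() for k,v in i.items()})
E
```

```text
pics
{'time_s': 0.0, 'joint_positions': [-1.326, 0.522, -0.036, 1.6, 0.021, 1.021, -0.113], 'joint_vel': [-0.0, -0.002, 0.0, 0.003, -0.002, 0.0, 0.0], 'joint_efforts': [0.001, -92.711, 1.98, -36.994, 0.018, 0.008, -0.0], 'ee_pos': [0.193, 0.594, 0.231], 'tool_rot': [-1.571, 0.001, 1.256], 'wrist_force': [0.247, 0.778, 0.158], 'wrist_torque': [-0.053, 0.008, 0.027], 'finger_gap': 1.001}
0.0187
scene {'fx': 572.619, 'fy': 572.619, 'cx': 314.6538, 'cy': 234.0463, 'k1': -0.0493, 'R': [[-0.2701, 0.9628, -0.0109], [0.8338, 0.2282, -0.5027], [-0.4815, -0.1449, -0.8644]], 't': [0.0723, -0.4307, 1.642]}
top {'fx': 459.1532, 'fy': 459.1532, 'cx': 321.084, 'cy': 239.1876, 'k1': -0.0826, 'R': [[-0.0175, -0.9997, -0.0194], [-0.9907, 0.02, -0.1345], [0.1349, 0.0169, -0.9907]], 't': [0.0805, 0.5134, 0.9436]}
```

View pics/scene0.png

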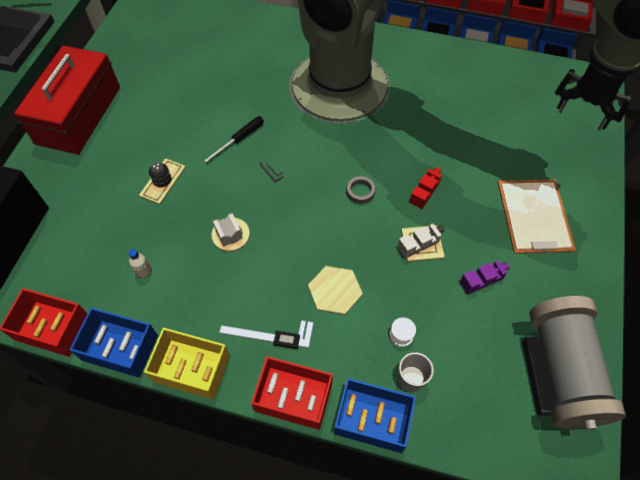

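View pics/top0.png

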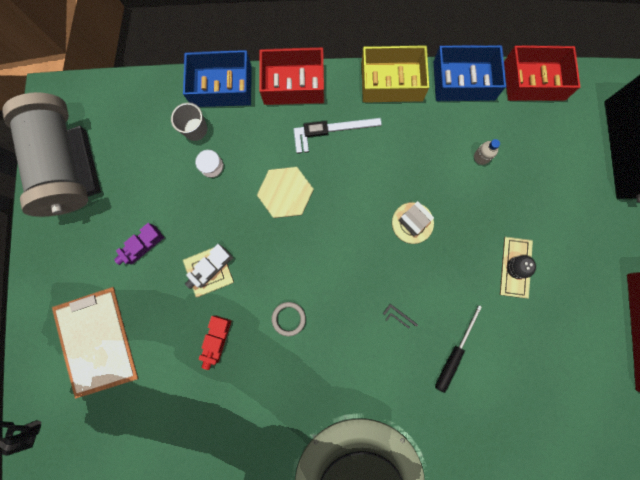

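The scene view shows the chuck on the long pad (160,178), V-block on the round pad (230,232), vise on the square pad (421,241) and the hex pad (336,290). In the top view they are at (521,267), (415,219), (209,267) and (286,192). The red and purple vises are decoys.

```bash
cat > h.py <<'E'
from rig import telemetry, capture, camera_info, manip, cut_out
import cv2, numpy as np
from scipy.spatial.transform import Rotation as Ro
def snap(name,f=None):
    i=camera_info(name); p,d=capture(name)
    if f: cv2.imwrite(f"pics/{f}.png",p[:,:,::-1]); np.savez(f"{f}.npz",p=p,d=d,i=i)
    return i,p,d
def KD(i): return np.array([[i["fx"],0,i["cx"]],[0,i["fy"],i["cy"]],[0,0,1]]),np.array([i["k1"],0,0,0.])
def world(i,uv,z):
    K,D=KD(i); n=cv2.undistortPoints(np.float64(uv).reshape(-1,1,2),K,D)[:,0]
    r=np.c_[n,np.ones(len(n))]@i["R"]; c=-np.array(i["R"]).T@i["t"]
    return c+r*((z-c[2])/r[:,2])[:,None]
def cloud(i,d):
    v,u=np.mgrid[:480,:640]; K,D=KD(i)
    n=cv2.undistortPoints(np.float64(np.c_[u.ravel(),v.ravel()]).reshape(-1,1,2),K,D)[:,0]
    X=(np.c_[n,np.ones(len(n))]*d.reshape(-1,1)-i["t"])@i["R"]
    X[d.ravel()==0]=np.nan
    return X.reshape(480,640,3)
def pix(i,X):
    K,D=KD(i); return cv2.projectPoints(np.float64(X).reshape(-1,1,3),cv2.Rodrigues(np.array(i["R"]))[0],np.float64(i["t"]),K,D)[0][:,0]
def go(pos,yaw,name="go"):
    """increment from the present pose to TCP pos, tool down, jaw axis at yaw (mod pi)"""
    s=telemetry.read_state(); R=Ro.from_euler("xyz",s["tool_rot"]); T=Ro.from_euler("xyz",[-np.pi/2,0,yaw])
    if abs((R.inv()*T).magnitude())>np.pi/2: T=Ro.from_euler("xyz",[-np.pi/2,0,yaw+np.pi])
    t=R.inv().apply(np.array(pos)-s["ee_pos"]); w=(R.inv()*T).as_rotvec()
    print(name,np.round(t,4).tolist(),np.round(w,4).tolist(),"|",round(np.linalg.norm(t)/.0625,1),round(np.linalg.norm(w)/.187,1),"rows; t",round(s["time_s"],2))
def st():
    s=telemetry.read_state(); print({k:np.round(s[k],4).tolist() for k in("time_s","ee_pos","tool_rot","wrist_force","finger_gap","joint_positions")})
E
python3 - <<'E'
from h import *
i,p,d=snap("top"); X=cloud(i,d)
for n in "pad_round pad_square pad_long pad_hex chuck vblock vise tape glue spool".split():
    for o in cut_out("top",n)[:3]:
        m=o["mask"]; z=np.nanmedian(X[m][:,2]); 
        pts=world(i,np.argwhere(m)[:,::-1],.006 if "pad" in n else .04)[:,:2]
        r=cv2.minAreaRect(np.float32(pts)*1000)
        print(n,round(o["p"],2),np.round(o["at"]),"z",round(float(z),3),"rect",np.round(r[0]),np.round(r[1]),round(r[2],1))
E
```

```text
pad_round 0.7 [405. 229.] z 0.005 rect [ 547. -127.] [91. 80.] 45.7
pad_square 0.95 [211. 278.] z 0.005 rect [453. 321.] [88. 86.] 22.3
pad_long 0.58 [510. 275.] z 0.006 rect [ 448. -356.] [ 65. 128.] 81.6
pad_hex 0.88 [286. 192.] z 0.005 rect [628. 150.] [125. 111.] 35.0
chuck 0.72 [519. 267.] z 0.053 rect [ 447. -353.] [62. 49.] 88.7
vise 0.86 [210. 266.] z 0.042 rect [456. 314.] [ 45. 109.] 44.5
vise 0.74 [138. 243.] z 0.035 rect [508. 470.] [ 50. 114.] 39.3
vise 0.7 [213. 341.] z 0.037 rect [301. 299.] [ 44. 114.] 73.7
tape 0.87 [279. 322.] z 0.021 rect [348. 142.] [69. 66.] 89.2
glue 0.91 [488. 149.] z 0.06 rect [ 702. -297.] [37. 73.] 43.3
glue 0.54 [281. 327.] z 0.021 rect [348. 141.] [65. 69.] 25.5
spool 0.65 [519. 265.] z 0.053 rect [ 448. -353.] [61. 51.] 88.7
spool 0.65 [417. 218.] z 0.045 rect [ 557. -132.] [53. 65.] 43.3
```

Run:
```python
from h import *
i=camera_info("wrist"); s=telemetry.read_state(); R=Ro.from_euler("xyz",s["tool_rot"])
c=-np.array(i["R"]).T@i["t"]; print("cam in tool",R.inv().apply(c-s["ee_pos"]),"axis",R.inv().apply(i["R"][2]),"xaxis",R.inv().apply(i["R"][0]),i["fx"])
go([.44,.31,.25],np.arctan2(.31,.44))
```

```text
cam in tool [-1.23976095e-04 -1.43311477e-01  7.83298120e-02] axis [-6.04267619e-07  9.51848268e-01 -3.06569527e-01] xaxis [9.99999970e-01 7.52619623e-05 2.31705028e-04] 399.68052797701284
go [-0.194, -0.0187, -0.3224] [-0.0, 0.6422, -0.0] | 6.0 3.4 rows; t 0.65
```

>>> step_arm(
  increments=[
    [[-0.039,0.006,-0.064,0,0.13,0],[-0.078,0.012,-0.128,0,0.26,0],[-0.116,0.018,-0.192,0,0.39,0],[-0.155,0.025,-0.256,0,0.52,0],[-0.194,0.03,-0.322,0,0.64,0]],
  ],
)

```text
time_s: 1.27
ee_pos: [0.3983, 0.3571, 0.2062]
tool_rot: [-1.571, -0.001, 0.612]
wrist_force: [0.8, 1.6, 0.4]
finger_gap: 1.0
```

>>> step_arm(
  increments=[
    [[-0.01,0,-0.03,0,0,0],[-0.02,0,-0.05,0,0.03,0]],
  ],
)

```text
time_s: 1.52
ee_pos: [0.4112, 0.3032, 0.2063]
tool_rot: [-1.571, -0.001, 0.579]
wrist_force: [-0.1, -0.2, 0.4]
finger_gap: 1.001
```

Run:
```python
from h import *
st(); i,p,d=snap("wrist","w1"); st()
go([.60,.16,.2],np.arctan2(.15,.628))
```

```text
{'time_s': 1.525, 'ee_pos': [0.4112, 0.3032, 0.2063], 'tool_rot': [-1.5706, -0.0007, 0.5794], 'wrist_force': [-0.0895, -0.2476, 0.4248], 'finger_gap': 1.0006, 'joint_positions': [-0.8931, 0.3779, 0.1832, 1.9322, -0.0906, 0.8386, -0.0826]}
{'time_s': 1.575, 'ee_pos': [0.4113, 0.301, 0.2063], 'tool_rot': [-1.5714, -0.0001, 0.5759], 'wrist_force': [2.2118, -3.2061, 0.1311], 'finger_gap': 1.0015, 'joint_positions': [-0.8919, 0.3764, 0.1853, 1.9347, -0.0905, 0.8384, -0.0828]}
go [0.0815, 0.0065, -0.221] [0.0005, 0.3414, 0.0002] | 3.8 1.8 rows; t 1.57
```

View pics/w1.png

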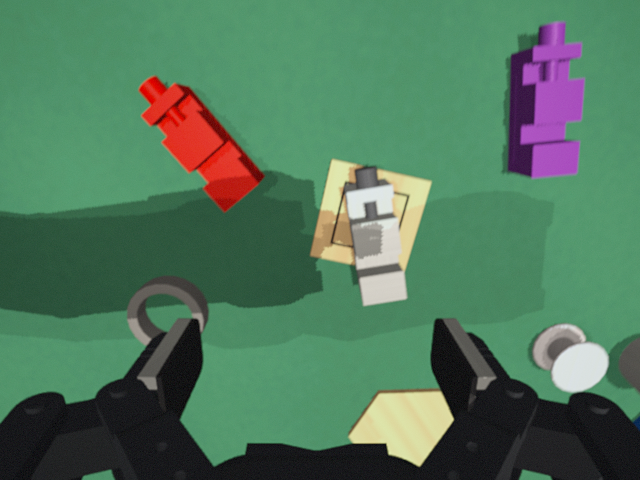

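Vise at about (375,235) on the square pad (370,215), with both decoys well clear, and the spool at about (560,350). Next are the hex pad and then the V-block.

>>> step_arm(
  increments=[
    [[0.02,0.002,-0.055,0,0.09,0],[0.04,0.003,-0.11,0,0.17,0],[0.06,0.005,-0.165,0,0.26,0],[0.08,0.006,-0.22,0,0.34,0],[0.08,0.006,-0.22,0,0.34,0]],
  ],
)

```text
time_s: 2.2
ee_pos: [0.6004, 0.1572, 0.2001]
tool_rot: [-1.573, -0.001, 0.23]
wrist_force: [-0.7, 0.1, -0.3]
finger_gap: 0.999
```

Run:
```python
from h import *
i,p,d=snap("wrist","w2"); st()
X=cloud(i,d)
for o in cut_out("wrist","pad_hex")[:1]:
    pts=world(i,np.argwhere(o["mask"])[:,::-1],.006)[:,:2]
    r=cv2.minAreaRect(np.float32(pts)*1000);(c,rad)=cv2.minEnclosingCircle(np.float32(pts)*1000)
    print(o["p"],r,c,rad,pts.mean(0))
    x,y=np.argwhere(o["mask"]).min(0),np.argwhere(o["mask"]).max(0);print(x,y)
go([.55,-.10,.2],-.2)
```

```text
{'time_s': 2.25, 'ee_pos': [0.5988, 0.1594, 0.2], 'tool_rot': [-1.5716, 0.0001, 0.2337], 'wrist_force': [-1.3607, 1.0453, 0.2256], 'finger_gap': 0.9996, 'joint_positions': [-0.5557, 0.565, 0.2973, 1.6587, -0.1934, 0.9471, 0.0451]}
0.92 ((629.3358154296875, 151.24420166015625), (125.26193237304688, 111.49673461914062), 35.52500915527344) (628.6907348632812, 151.36679077148438) 63.25905227661133 [0.62857982 0.15331841]
[151 281] [290 415]
go [-0.1075, 0.0002, -0.2422] [0.0002, 0.436, -0.0004] | 4.2 2.3 rows; t 2.3
```

>>> step_arm(
  increments=[
    [[-0.025,0,-0.055,0,0.1,0],[-0.05,0,-0.11,0,0.2,0],[-0.078,0,-0.175,0,0.3,0],[-0.107,0,-0.242,0,0.43,0],[-0.107,0,-0.242,0,0.43,0]],
  ],
)

```text
time_s: 2.92
ee_pos: [0.5494, -0.1016, 0.2006]
tool_rot: [-1.571, -0.0, -0.198]
wrist_force: [-0.3, 0.8, -0.6]
finger_gap: 0.999
```

Run:
```python
from h import *
i,p,d=snap("wrist","w3"); st()
X=cloud(i,d)
for n in("pad_round","vblock","chuck","pad_long"):
  for o in cut_out("wrist",n)[:2]:
    uv=np.argwhere(o["mask"])[:,::-1]
    pts=world(i,uv,.006)[:,:2]
    print(n,o["p"],o["at"],[np.round(np.array(v),1).tolist() for v in cv2.minAreaRect(np.float32(pts)*1000)],np.round(cv2.minEnclosingCircle(np.float32(pts)*1000)[0],1))
    if n=="vblock":
        q=X[o["mask"]]; print(np.nanpercentile(q[:,2],[5,50,95])); t=q[q[:,2]>.042][:,:2]; print("top",cv2.minAreaRect(np.float32(t)*1000), "lens",len(t))
```

```text
{'time_s': 2.975, 'ee_pos': [0.5494, -0.1023, 0.2006], 'tool_rot': [-1.5715, -0.0001, -0.1959], 'wrist_force': [-1.4997, -2.8055, -0.4684], 'finger_gap': 1.0049, 'joint_positions': [-0.2348, 0.4883, 0.4347, 1.8262, -0.2577, 0.8829, 0.1242]}
pad_round 0.81 [311.7, 219.9] [[552.9, -129.0], [92.6, 88.9], 10.1] [ 552.9 -131.3]
vblock 0.93 [334.9, 255.5] [[556.6, -144.4], [66.5, 66.3], 42.0] [ 556.4 -144.6]
[0.01895261 0.04674287 0.05233091]
top ((557.5241088867188, -133.47132873535156), (50.61566925048828, 51.013832092285156), 41.76640319824219) lens 3262
vblock 0.24 [520.0, 369.8] [[722.4, -311.8], [20.4, 87.3], 29.3] [ 722.1 -311.9]
[0.0072894  0.03607258 0.06392965]
top ((656.9566650390625, -201.00314331054688), (16.1018009185791, 225.04864501953125), 31.396760940551758) lens 372
pad_long 0.89 [265.2, 441.1] [[451.3, -341.6], [45.6, 130.9], 85.3] [ 451.1 -346.3]
```

View pics/w3.png

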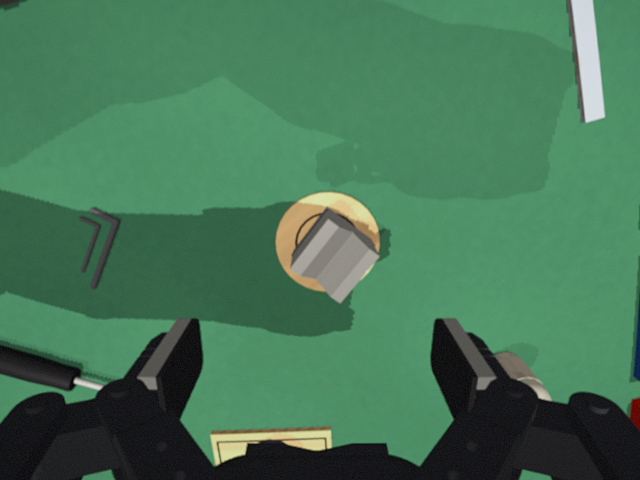

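Run:
```python
from h import *
f=np.load("w3.npz",allow_pickle=True); i=f["i"].item(); X=cloud(i,f["d"]).reshape(-1,3)
c=np.array([.5575,-.1335]); a=np.radians(41.8); u=np.array([np.cos(a),np.sin(a)]); v=np.array([-u[1],u[0]])
q=X[:,:2]-c; A=q@u; B=q@v; m=(abs(A)<.023)&(abs(B)<.023)
for k in np.arange(-.02,.021,.01): print(round(k,2),"along u z",np.nanmedian(X[m&(abs(A-k)<.004),2]).round(4),"along v z",np.nanmedian(X[m&(abs(B-k)<.004),2]).round(4))
# round pad circle from colour edge
hsv=cv2.cvtColor(f["p"],cv2.COLOR_RGB2HSV); mm=((hsv[...,0]<30)&(hsv[...,1]>60)).astype(np.uint8); mm[:180]=0;mm[310:]=0;mm[:,:260]=0;mm[:,400:]=0
ct=max(cv2.findContours(mm,0,1)[0],key=len)[:,0]; P=world(i,ct,.006)[:,:2]
ctr=np.array([.549,-.129])
for _ in range(8):
    r=np.hypot(*(P-ctr).T); g=abs(r-.046)<.004; Q=P[g]; s=np.linalg.lstsq(np.c_[2*Q,np.ones(len(Q))],(Q**2).sum(1),rcond=None)[0]; ctr=s[:2]
print("round",ctr,np.sqrt(s[2]+ctr@ctr),g.sum(),len(g))
go([.5575,-.1335,.10],np.radians(-48.2)); go([.5575,-.1335,.014],np.radians(-48.2))
```

```text
-0.02 along u z 0.0482 along v z 0.0517
-0.01 along u z 0.0487 along v z 0.047
0.0 along u z 0.0486 along v z 0.0387
0.01 along u z 0.0484 along v z 0.0465
0.02 along u z 0.0484 along v z 0.0517
round [ 0.55297931 -0.13223695] 0.045798228843692584 284 470
go [0.0135, 0.1001, -0.0345] [-0.0006, 0.6507, -0.0007] | 1.7 3.5 rows; t 3.17
go [0.0135, 0.1861, -0.0345] [-0.0006, 0.6507, -0.0007] | 3.0 3.5 rows; t 3.17
```

>>> step_arm(
  increments=[
    [[0.0135,0.02,-0.0345,0,0.16,0],[0.0135,0.045,-0.0345,0,0.33,0],[0.0135,0.07,-0.0345,0,0.5,0],[0.0135,0.1,-0.0345,0,0.65,0],[0.0135,0.1,-0.0345,0,0.65,0]],
  ],
)

```text
time_s: 3.8
ee_pos: [0.5569, -0.1314, 0.0984]
tool_rot: [-1.573, 0.004, -0.837]
wrist_force: [-0.3, 0.4, 0.6]
finger_gap: 0.999
```

Run:
```python
from h import *
st(); i,p,d=snap("wrist","w4"); X=cloud(i,d)
o=cut_out("wrist","vblock")[0]; q=X[o["mask"]]; t=q[(q[:,2]>.042)&(q[:,2]<.056)][:,:2]; print(o["p"],cv2.minAreaRect(np.float32(t)*1000),len(t))
go([.5575,-.1335,.014],np.radians(-48.2))
```

```text
{'time_s': 3.8, 'ee_pos': [0.5569, -0.1314, 0.0984], 'tool_rot': [-1.5727, 0.0036, -0.8369], 'wrist_force': [-0.3348, 0.3631, 0.5698], 'finger_gap': 0.9994, 'joint_positions': [-0.2248, 0.6852, 0.5164, 1.8645, -0.4916, 0.7253, -0.2651]}
0.74 ((557.4212646484375, -133.4359588623047), (50.910926818847656, 50.187278747558594), 41.843017578125) 7185
go [0.0004, 0.0867, -0.0011] [-0.0006, 0.0062, -0.0008] | 1.4 0.0 rows; t 3.9
```

View pics/w4.png

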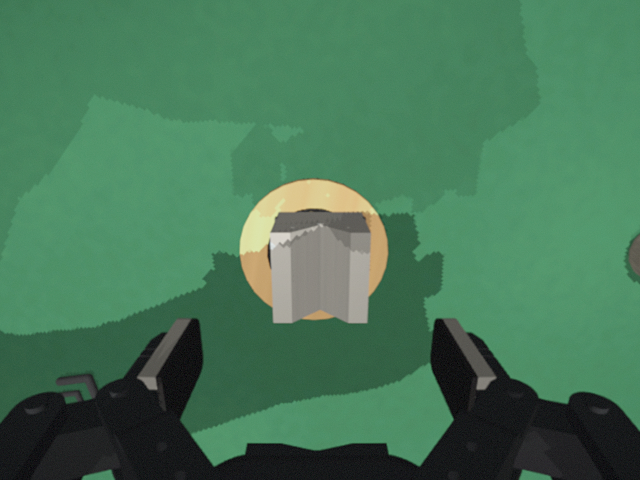

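The V-block's groove is now square between the jaws and centred at column 321. I'll descend and grip.

>>> step_arm(
  increments=[
    [[0,0.03,-0.001,0,0.006,0],[0,0.06,-0.001,0,0.006,0],[0,0.078,-0.001,0,0.006,0],[0,0.086,-0.001,0,0.006,0],[0,0.086,-0.001,0,0.006,0]],
  ],
)

```text
time_s: 4.53
ee_pos: [0.5576, -0.1332, 0.0151]
tool_rot: [-1.57, 0.001, -0.841]
wrist_force: [-0.1, 0.4, -0.1]
finger_gap: 1.006
```

>>> step_arm(
  increments=[
    [[0,0,0,0,0,0],[0,0,0,0,0,0],[0,0,0,0,0,0],[0,0,0,0,0,0],[0,0,0,0,0,0]],
  ],
  hand=0.04,
  squeeze=50,
)

```text
time_s: 5.15
ee_pos: [0.558, -0.1332, 0.0159]
tool_rot: [-1.569, 0.0, -0.84]
wrist_force: [-1.6, 1.0, 8.6]
finger_gap: 0.584
```

Run:
```python
from h import *
st(); go([.5575,-.1335,.09],np.radians(-48.2)); go([.629,.151,.09],np.radians(0))
```

```text
{'time_s': 5.15, 'ee_pos': [0.558, -0.1332, 0.0159], 'tool_rot': [-1.5691, 0.0001, -0.8404], 'wrist_force': [-1.6042, 1.027, 8.6476], 'finger_gap': 0.5843, 'joint_positions': [-0.154, 0.8057, 0.4162, 1.8866, -0.5747, 0.5691, -0.1983]}
go [-0.0001, -0.0741, -0.0004] [-0.0017, 0.0009, -0.0001] | 1.2 0.0 rows; t 5.15
go [-0.1643, -0.0737, 0.2426] [-0.0016, -0.8404, 0.0007] | 4.8 4.5 rows; t 5.15
```

>>> step_arm(
  increments=[
    [[0,-0.01,0,0,0,0],[0,-0.035,0,0,0,0],[0,-0.065,0,0,0,0],[-0.015,-0.074,0.025,0,-0.09,0],[-0.045,-0.074,0.068,0,-0.25,0]],
  ],
)

```text
time_s: 5.78
ee_pos: [0.579, -0.0552, 0.0917]
tool_rot: [-1.569, -0.003, -0.589]
wrist_force: [1.2, 0.5, -5.0]
finger_gap: 0.583
```

Run:
```python
from h import *
st(); go([.629,.151,.09],np.radians(0))
```

```text
{'time_s': 5.775, 'ee_pos': [0.579, -0.0552, 0.0917], 'tool_rot': [-1.569, -0.0026, -0.5895], 'wrist_force': [1.1833, 0.5019, -5.0308], 'finger_gap': 0.5831, 'joint_positions': [-0.3173, 0.6897, 0.4541, 1.8466, -0.4461, 0.7041, -0.198]}
go [-0.0731, 0.0018, 0.1992] [-0.001, -0.5895, 0.003] | 3.4 3.2 rows; t 5.78
```

>>> step_arm(
  increments=[
    [[-0.018,0,0.05,0,-0.15,0],[-0.036,0.001,0.1,0,-0.3,0],[-0.055,0.001,0.15,0,-0.45,0],[-0.068,0.002,0.185,0,-0.55,0],[-0.073,0.002,0.199,0,-0.59,0]],
  ],
)

```text
time_s: 6.4
ee_pos: [0.6289, 0.1533, 0.0901]
tool_rot: [-1.57, -0.003, 0.005]
wrist_force: [0.1, -0.8, -4.0]
finger_gap: 0.578
```

Run:
```python
from h import *
st(); go([.629,.151,.025],0);go([.629,.151,.0165],0)
```

```text
{'time_s': 6.4, 'ee_pos': [0.6289, 0.1533, 0.0901], 'tool_rot': [-1.5702, -0.0031, 0.0052], 'wrist_force': [0.0942, -0.8382, -3.9802], 'finger_gap': 0.5781, 'joint_positions': [-0.5364, 0.7495, 0.3205, 1.6592, -0.3096, 0.7801, -0.0699]}
go [-0.0001, 0.0651, -0.0024] [-0.0006, 0.0052, 0.0031] | 1.0 0.0 rows; t 6.4
go [-0.0001, 0.0736, -0.0024] [-0.0006, 0.0052, 0.0031] | 1.2 0.0 rows; t 6.4
```

>>> step_arm(
  increments=[
    [[0,0.025,-0.002,0,0.005,0.003],[0,0.05,-0.002,0,0.005,0.003],[0,0.062,-0.002,0,0.005,0.003],[0,0.068,-0.002,0,0.005,0.003],[0,0.071,-0.002,0,0.005,0.003]],
  ],
)

```text
time_s: 7.02
ee_pos: [0.6294, 0.1512, 0.0195]
tool_rot: [-1.57, -0.001, -0.0]
wrist_force: [-0.4, -0.3, -3.5]
finger_gap: 0.575
```

>>> step_arm(
  increments=[
    [[0,0.001,0,0,0,0],[0,0.002,0,0,0,0],[0,0.002,0,0,0,0]],
  ],
)

```text
time_s: 7.4
ee_pos: [0.6295, 0.1513, 0.0177]
tool_rot: [-1.57, -0.001, -0.0]
wrist_force: [0.3, 0.0, -4.2]
finger_gap: 0.577
```

>>> step_arm(
  increments=[
    [[0,0.001,0,0,0,0],[0,0.0015,0,0,0,0],[0,0.002,0,0,0,0],[0,0.002,0,0,0,0]],
  ],
)

```text
time_s: 7.9
ee_pos: [0.6295, 0.1513, 0.016]
tool_rot: [-1.57, -0.001, -0.0]
wrist_force: [-2.8, -0.2, 2.1]
finger_gap: 0.579
```

Touching (+2 N). Release and rise.

>>> step_arm(
  increments=[
    [[0,0,0,0,0,0],[0,0,0,0,0,0],[0,0,0,0,0,0],[0,-0.01,0,0,0,0],[0,-0.06,0,0,0,0]],
  ],
  hand=0.0854,
)

```text
time_s: 8.52
ee_pos: [0.628, 0.1509, 0.0749]
tool_rot: [-1.571, 0.003, -0.0]
wrist_force: [1.6, -0.4, 1.1]
finger_gap: 0.999
```

>>> step_arm(
  increments=[
    [[0,-0.06,0,0,0,0],[-0.01,-0.11,-0.04,0,0,0],[-0.02,-0.11,-0.1,0,0,0]],
  ],
)

```text
time_s: 8.9
ee_pos: [0.6098, 0.0515, 0.1892]
tool_rot: [-1.57, -0.003, 0.003]
wrist_force: [0.4, -1.0, -1.0]
finger_gap: 0.997
```

Run:
```python
from h import *
st(); i,p,d=snap("top"); X=cloud(i,d)
o=cut_out("top","vblock")[0]; t=X[o["mask"]]; print(o["p"],o["at"]);t=t[t[:,2]>.04][:,:2]; print(cv2.minAreaRect(np.float32(t)*1000))
go([.44,-.32,.2],-.5)
```

```text
{'time_s': 8.9, 'ee_pos': [0.6098, 0.0515, 0.1892], 'tool_rot': [-1.5696, -0.0031, 0.003], 'wrist_force': [0.4194, -0.9971, -0.9666], 'finger_gap': 0.9972, 'joint_positions': [-0.4347, 0.5754, 0.3768, 1.6957, -0.2563, 0.916, 0.0463]}Traceback (most recent call last):
  File "<stdin>", line 3, in <module>
IndexError: list index out of range
```

>>> step_arm(
  increments=[
    [[-0.02,0,-0.055,0,0.1,0],[-0.046,0,-0.11,0,0.2,0],[-0.072,0,-0.165,0,0.3,0],[-0.098,0,-0.22,0,0.4,0],[-0.125,0,-0.275,0,0.5,0]],
  ],
)

```text
time_s: 9.62
ee_pos: [0.4798, -0.2318, 0.1888]
tool_rot: [-1.573, -0.001, -0.511]
wrist_force: [1.3, -0.1, -0.2]
finger_gap: 1.002
```

Run:
```python
from h import *
st(); go([.44,-.34,.19],-.5)
```

```text
{'time_s': 9.625, 'ee_pos': [0.4798, -0.2318, 0.1888], 'tool_rot': [-1.5731, -0.0014, -0.5112], 'wrist_force': [1.3384, -0.0543, -0.1896], 'finger_gap': 1.0015, 'joint_positions': [-0.0561, 0.4834, 0.5388, 1.9078, -0.324, 0.8359, 0.1407]}
go [0.0182, -0.0009, -0.1138] [0.0023, -0.0112, 0.0014] | 1.8 0.1 rows; t 9.62
```

>>> step_arm(
  increments=[
    [[0.007,0,-0.05,0,0,0],[0.014,0,-0.09,0,0,0],[0.018,0,-0.114,0,0,0],[0.018,0,-0.114,0,0,0]],
  ],
)

```text
time_s: 10.12
ee_pos: [0.4387, -0.3417, 0.1896]
tool_rot: [-1.574, -0.002, -0.514]
wrist_force: [0.0, 0.5, -0.2]
finger_gap: 0.999
```

```bash
cat >> h.py <<'E'
def topring(X,m,zmin,zmax):
    q=X[m]; return q[(q[:,2]>zmin)&(q[:,2]<zmax)][:,:2]
def circ(P,c,r0,tol=.004,n=10):
    c=np.array(c)
    for _ in range(n):
        r=np.hypot(*(P-c).T); Q=P[abs(r-r0)<tol]; s=np.linalg.lstsq(np.c_[2*Q,np.ones(len(Q))],(Q**2).sum(1),rcond=None)[0]; c=s[:2]
    return c.round(4),round(float(np.sqrt(s[2]+c@c)),4),len(Q)
E
python3 - <<'E'
from h import *
st(); i,p,d=snap("wrist","w5"); X=cloud(i,d)
o=cut_out("wrist","chuck")[0]; q=X[o["mask"]]; t=topring(X,o["mask"],.052,.07); print(o["p"],o["at"],np.nanmax(q[:,2]),len(t),cv2.minEnclosingCircle(np.float32(t)*1000))
b=topring(X,o["mask"],.02,.044); print("body",circ(b,t.mean(0),.025))
o=cut_out("wrist","pad_long")[0]; uv=np.argwhere(o["mask"])[:,::-1]; P=world(i,uv,.006)[:,:2]; print(o["p"],cv2.minAreaRect(np.float32(P)*1000))
E
```

```text
{'time_s': 10.125, 'ee_pos': [0.4387, -0.3417, 0.1896], 'tool_rot': [-1.5735, -0.0019, -0.5144], 'wrist_force': [0.0004, 0.5079, -0.1921], 'finger_gap': 0.9987, 'joint_positions': [0.173, 0.5179, 0.5349, 1.8486, -0.3352, 0.8633, 0.3561]}
0.75 [337.4, 233.7] 0.06827285503276594 2431 ((449.0218505859375, -357.0543518066406), 21.63646125793457)
body (array([ 0.4491, -0.3575]), 0.0249, 356)
0.6 ((449.80889892578125, -356.0763854980469), (63.654815673828125, 128.89144897460938), 81.58418273925781)
```

View pics/w5.png

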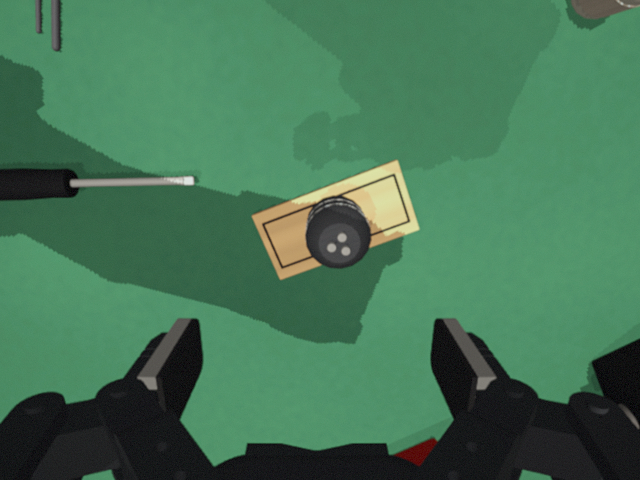

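The chuck at (338,235) stands on the long pad; centres agree at (0.449,-0.357).

Run:
```python
from h import *
go([.449,-.3572,.10],-.514);go([.449,-.3572,.015],-.514)
```

```text
go [0.0164, 0.0893, -0.0112] [0.0017, 0.0035, 0.0014] | 1.5 0.0 rows; t 10.28
go [0.0163, 0.1743, -0.0111] [0.0017, 0.0035, 0.0014] | 2.8 0.0 rows; t 10.28
```

>>> step_arm(
  increments=[
    [[0.01,0.03,-0.007,0,0.003,0],[0.0163,0.07,-0.011,0.001,0.003,0.001],[0.0163,0.11,-0.011,0.002,0.003,0.001],[0.0163,0.15,-0.011,0.002,0.003,0.001],[0.0163,0.17,-0.011,0.002,0.003,0.001]],
  ],
)

```text
time_s: 10.9
ee_pos: [0.449, -0.3558, 0.0177]
tool_rot: [-1.57, 0.002, -0.512]
wrist_force: [0.6, -0.1, -0.1]
finger_gap: 1.003
```

>>> step_arm(
  increments=[
    [[0,0.004,0,0,0,0],[0,0.004,0,0,0,0]],
  ],
)

```text
time_s: 11.15
ee_pos: [0.4495, -0.3558, 0.0144]
tool_rot: [-1.57, 0.001, -0.512]
wrist_force: [0.2, 0.6, -0.1]
finger_gap: 1.001
```

Run:
```python
from h import *
st();go([.449,-.3572,.016],-.514)
```

```text
{'time_s': 11.15, 'ee_pos': [0.4495, -0.3558, 0.0144], 'tool_rot': [-1.5701, 0.0008, -0.5118], 'wrist_force': [0.2206, 0.553, -0.0899], 'finger_gap': 1.0015, 'joint_positions': [0.3191, 0.795, 0.3584, 1.8839, -0.4987, 0.5526, 0.4982]}
go [0.0002, -0.0016, -0.0015] [-0.0007, 0.0022, -0.0008] | 0.0 0.0 rows; t 11.15
```

Close, then lift and go towards the round pad.

>>> step_arm(
  increments=[
    [[0,0,-0.001,0,0,0],[0,0,-0.0015,0,0,0],[0,0,-0.0015,0,0,0],[0,0,-0.0015,0,0,0],[0,0,-0.0015,0,0,0]],
  ],
  hand=0.04,
  squeeze=50,
)

```text
time_s: 11.78
ee_pos: [0.4492, -0.3574, 0.0155]
tool_rot: [-1.57, -0.0, -0.512]
wrist_force: [-3.2, 2.5, 14.4]
finger_gap: 0.569
```

>>> step_arm(
  increments=[
    [[0,-0.01,0,0,0,0],[0,-0.035,0,0,0,0],[0,-0.065,0,0,0,0],[0,-0.085,0,0,0,0],[0,-0.085,0,0,0,0]],
  ],
)

```text
time_s: 12.4
ee_pos: [0.4497, -0.3578, 0.1019]
tool_rot: [-1.57, -0.003, -0.512]
wrist_force: [0.2, 0.5, -5.0]
finger_gap: 0.564
```

Run:
```python
from h import *
st();go([.553,-.1322,.10],-.3)
i,p,d=snap("wrist","w6"); X=cloud(i,d)
m=cut_out("wrist","chuck"); print(len(m))
if m:
    o=m[0];b=topring(X,o["mask"],.09,.2); print(o["p"],o["at"],len(b),"mean",b.mean(0),cv2.minEnclosingCircle(np.float32(b)*1000))
```

```text
{'time_s': 12.4, 'ee_pos': [0.4497, -0.3578, 0.1019], 'tool_rot': [-1.5698, -0.0028, -0.5119], 'wrist_force': [0.1987, 0.463, -4.9931], 'finger_gap': 0.5638, 'joint_positions': [0.2568, 0.6639, 0.4535, 1.8599, -0.4279, 0.7123, 0.443]}
go [-0.0204, 0.0021, 0.2472] [-0.0007, -0.2119, 0.0029] | 4.0 1.1 rows; t 12.4
1
0.82 [317.0, 348.8] 20112 mean [ 0.45529245 -0.34839276] ((450.2959899902344, -357.32562255859375), 25.152362823486328)
```

>>> step_arm(
  increments=[
    [[-0.004,0,0.045,0,-0.04,0],[-0.008,0,0.095,0,-0.08,0],[-0.012,0.001,0.145,0,-0.12,0],[-0.016,0.002,0.195,0,-0.17,0],[-0.02,0.002,0.235,0,-0.21,0.002]],
  ],
)

```text
time_s: 13.12
ee_pos: [0.5467, -0.1402, 0.0972]
tool_rot: [-1.569, 0.003, -0.299]
wrist_force: [1.3, -0.2, -4.7]
finger_gap: 0.567
```

>>> step_arm(
  increments=[
    [[0,0.01,0.012,0,0,0],[0,0.02,0.012,0,0,0]],
  ],
)

```text
time_s: 13.38
ee_pos: [0.5498, -0.128, 0.0758]
tool_rot: [-1.57, 0.005, -0.298]
wrist_force: [1.1, -1.1, -5.9]
finger_gap: 0.569
```

Run:
```python
from h import *
st();i,p,d=snap("wrist","w7"); 
hsv=cv2.cvtColor(p,cv2.COLOR_RGB2HSV); mm=((hsv[...,0]<30)&(hsv[...,1]>60)&(hsv[...,2]>90)).astype(np.uint8)
ct=max(cv2.findContours(mm,0,1)[0],key=len)[:,0]; P=world(i,ct,.006)[:,:2]; print("round",circ(P,[.553,-.132],.046),len(P))
go([.5524,-.1327,.019],-.3);go([.5524,-.1327,.0165],-.3)
```

```text
{'time_s': 13.375, 'ee_pos': [0.5498, -0.128, 0.0758], 'tool_rot': [-1.5697, 0.0049, -0.2981], 'wrist_force': [1.1304, -1.1007, -5.8978], 'finger_gap': 0.5691, 'joint_positions': [-0.1536, 0.6868, 0.3998, 1.8906, -0.4216, 0.6526, 0.2077]}
round (array([ 0.5536, -0.1313]), 0.0455, 332) 584
go [0.0048, 0.0558, -0.0025] [-0.0003, 0.0003, -0.0061] | 0.9 0.0 rows; t 13.43
go [0.0048, 0.0583, -0.0025] [-0.0003, 0.0003, -0.0061] | 0.9 0.0 rows; t 13.43
```

View pics/w7.png

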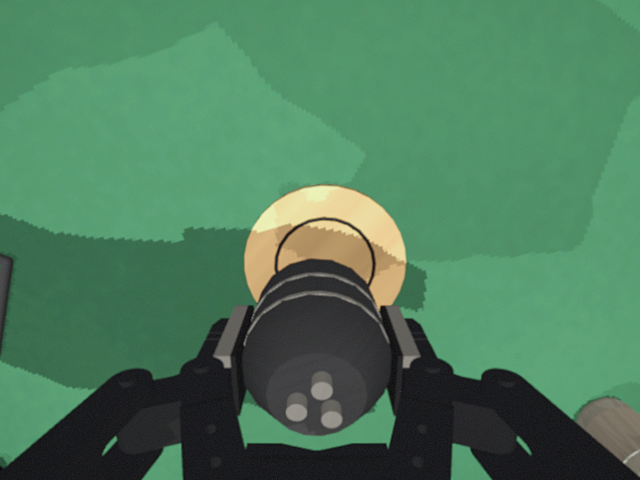

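The gripped chuck is upright over the round pad, whose circle is visible at (325,262). Lowering.

>>> step_arm(
  increments=[
    [[0.004,0.02,-0.002,0,0,-0.003],[0.005,0.038,-0.002,0,0,-0.006],[0.005,0.048,-0.002,0,0,-0.006],[0.005,0.053,-0.002,0,0,-0.006],[0.005,0.0555,-0.002,0,0,-0.006]],
  ],
)

```text
time_s: 14.05
ee_pos: [0.5528, -0.1325, 0.0193]
tool_rot: [-1.57, -0.0, -0.3]
wrist_force: [0.3, 0.5, -5.7]
finger_gap: 0.565
```

Run:
```python
from h import *
st();go([.5529,-.1324,.0155],-.3)
```

```text
{'time_s': 14.05, 'ee_pos': [0.5528, -0.1325, 0.0193], 'tool_rot': [-1.5705, -0.0001, -0.2998], 'wrist_force': [0.2922, 0.4918, -5.7373], 'finger_gap': 0.5649, 'joint_positions': [-0.1048, 0.777, 0.3395, 1.8968, -0.4671, 0.5459, 0.2489]}
go [0.0001, 0.0038, 0.0001] [-0.0003, 0.0002, 0.0001] | 0.1 0.0 rows; t 14.05
```

>>> step_arm(
  increments=[
    [[0,0.0015,0,0,0,0],[0,0.0025,0,0,0,0],[0,0.003,0,0,0,0],[0,0.0035,0,0,0,0],[0,0.0035,0,0,0,0]],
  ],
)

```text
time_s: 14.68
ee_pos: [0.5528, -0.1324, 0.0158]
tool_rot: [-1.57, -0.0, -0.3]
wrist_force: [-0.6, -0.1, -5.3]
finger_gap: 0.565
```

>>> step_arm(
  increments=[
    [[0,0.0005,0,0,0,0],[0,0.001,0,0,0,0],[0,0.0013,0,0,0,0],[0,0.0015,0,0,0,0]],
  ],
)

```text
time_s: 15.18
ee_pos: [0.5529, -0.1325, 0.0155]
tool_rot: [-1.57, -0.0, -0.3]
wrist_force: [-9.0, 2.6, 25.5]
finger_gap: 0.564
```

>>> step_arm(
  increments=[
    [[0,-0.0006,0,0,0,0],[0,-0.0006,0,0,0,0]],
  ],
)

```text
time_s: 15.42
ee_pos: [0.553, -0.1325, 0.0161]
tool_rot: [-1.57, -0.001, -0.3]
wrist_force: [-0.0, -0.5, -4.6]
finger_gap: 0.572
```

>>> step_arm(
  increments=[
    [[0,0,0,0,0,0],[0,0,0,0,0,0],[0,0,0,0,0,0],[0,-0.01,0,0,0,0],[0,-0.06,0,0,0,0]],
  ],
  hand=0.0854,
)

```text
time_s: 16.05
ee_pos: [0.5516, -0.1324, 0.0755]
tool_rot: [-1.571, 0.003, -0.3]
wrist_force: [0.9, -0.1, 0.5]
finger_gap: 0.995
```

>>> step_arm(
  increments=[
    [[0,-0.06,0,0,0,0],[0,-0.09,0,0,0,0],[0,-0.09,0,0,0,0]],
  ],
)

```text
time_s: 16.42
ee_pos: [0.5529, -0.1327, 0.1683]
tool_rot: [-1.569, -0.001, -0.3]
wrist_force: [0.6, -0.6, -1.1]
finger_gap: 0.998
```

Run:
```python
from h import *
st();i,p,d=snap("wrist","w8"); X=cloud(i,d)
hsv=cv2.cvtColor(p,cv2.COLOR_RGB2HSV); mm=((hsv[...,0]<30)&(hsv[...,1]>60)&(hsv[...,2]>90)).astype(np.uint8)
ct=max(cv2.findContours(mm,0,1)[0],key=len)[:,0]; P=world(i,ct,.006)[:,:2]; print("round",circ(P,[.553,-.132],.046),len(P))
o=cut_out("wrist","chuck")[0]; b=topring(X,o["mask"],.015,.045); print(o["p"],circ(b,[.553,-.132],.025),cv2.minEnclosingCircle(np.float32(b)*1000))
go([.42,.30,.2],.6)
```

```text
{'time_s': 16.425, 'ee_pos': [0.5529, -0.1327, 0.1683], 'tool_rot': [-1.5694, -0.001, -0.3002], 'wrist_force': [0.5523, -0.5925, -1.1094], 'finger_gap': 0.9981, 'joint_positions': [-0.2122, 0.5599, 0.4912, 1.832, -0.3468, 0.8341, 0.1511]}
round (array([ 0.5529, -0.1318]), 0.0458, 272) 604
0.81 (array([ 0.5531, -0.1327]), 0.0249, 440) ((556.0789794921875, -124.0380630493164), 23.17926597595215)
go [-0.2537, -0.0334, 0.374] [-0.0019, -0.9, -0.0024] | 7.3 4.8 rows; t 16.52
```

View pics/w8.png

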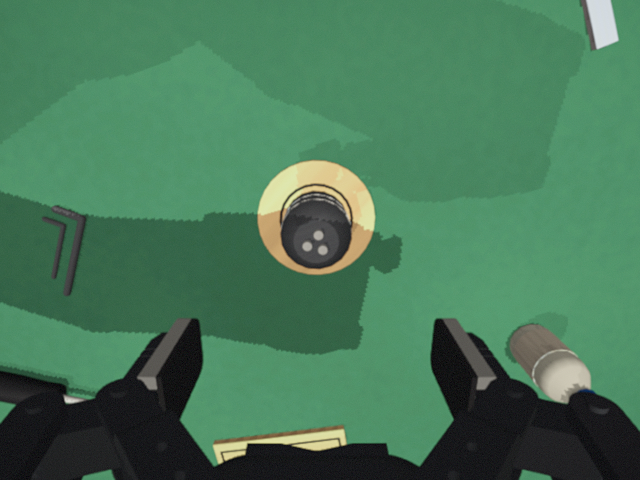

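Chuck centred on the round pad within about 1 mm, image (317,230). Now the vise.

>>> step_arm(
  increments=[
    [[-0.03,-0.007,0.045,0,-0.15,0],[-0.065,-0.014,0.095,0,-0.3,0],[-0.1,-0.02,0.15,0,-0.47,0],[-0.136,-0.027,0.2,0,-0.65,0],[-0.17,-0.033,0.25,0,-0.82,0]],
  ],
)

```text
time_s: 17.15
ee_pos: [0.4622, 0.1577, 0.1987]
tool_rot: [-1.568, 0.003, 0.526]
wrist_force: [0.9, 0.5, 0.3]
finger_gap: 1.0
```

Run:
```python
from h import *
go([.43,.295,.19],.777)
```

```text
go [0.0411, 0.0089, 0.1349] [-0.0029, -0.2512, -0.0026] | 2.3 1.3 rows; t 17.15
```

>>> step_arm(
  increments=[
    [[0.015,0.003,0.05,0,-0.1,0],[0.03,0.006,0.1,0,-0.2,0],[0.041,0.009,0.135,-0.003,-0.25,-0.003],[0.041,0.009,0.135,-0.003,-0.25,-0.003],[0.041,0.009,0.135,-0.003,-0.25,-0.003]],
  ],
)

```text
time_s: 17.77
ee_pos: [0.4298, 0.294, 0.1893]
tool_rot: [-1.571, 0.001, 0.775]
wrist_force: [-0.4, -1.2, 0.5]
finger_gap: 0.999
```

Run:
```python
from h import *
st();i,p,d=snap("wrist","w9"); X=cloud(i,d)
hsv=cv2.cvtColor(p,cv2.COLOR_RGB2HSV)
for o in cut_out("wrist","vise")[:3]:
    P=X[o["mask"]]; 
    print(o["p"],o["at"],hsv[...,1][o["mask"]].mean(),"z",np.nanpercentile(P[:,2],[5,50,95]))
    if hsv[...,1][o["mask"]].mean()<80:
        t=topring(X,o["mask"],.042,.055); print("jaws top",cv2.minAreaRect(np.float32(t)*1000))
        a=np.radians(-45.5);u=np.array([np.cos(a),np.sin(a)]);v=np.array([-u[1],u[0]])
        print("u",np.histogram((t-t.mean(0))@u*1000,bins=range(-45,46,5))[0],t.mean(0))
        al=topring(X,o["mask"],.012,.055); print("all",cv2.minAreaRect(np.float32(al)*1000))
for o in cut_out("wrist","pad_square")[:1]:
    P=world(i,np.argwhere(o["mask"])[:,::-1],.006)[:,:2]; print("sq",o["p"],cv2.minAreaRect(np.float32(P)*1000))
```

```text
{'time_s': 17.775, 'ee_pos': [0.4298, 0.294, 0.1893], 'tool_rot': [-1.5712, 0.0011, 0.7747], 'wrist_force': [-0.4305, -1.1707, 0.4669], 'finger_gap': 0.9993, 'joint_positions': [-0.8587, 0.418, 0.1902, 1.9235, -0.1054, 0.8107, 0.163]}
0.85 [366.5, 227.5] 14.69348491473546 z [0.02764642 0.04489262 0.04939377]
jaws top ((458.90374755859375, 318.3737487792969), (36.24382781982422, 110.29712677001953), 43.1970100402832)
u [268 116   0   0 306 328 313 322 304 304 124   0   0 315 287 287 278 271] [0.46403551 0.31249463]
all ((458.72332763671875, 318.48858642578125), (36.5180549621582, 110.67989349365234), 43.09886169433594)
0.62 [565.2, 124.6] 152.03241747380906 z [0.00759086 0.03566464 0.04340339]
0.6 [199.2, 91.6] 214.11487098234494 z [0.01761226 0.03787025 0.04366791]
sq 0.7 ((454.48590087890625, 322.76885986328125), (89.00367736816406, 88.73381042480469), 21.527359008789062)
```

View pics/w9.png

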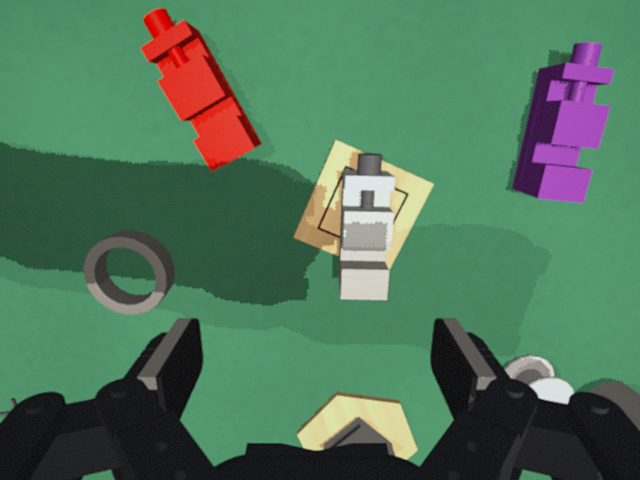

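White vise is centred at (0.4588, 0.3184) with its long axis at 133.1°; in the image it runs from the knob (370,160) to the end (365,285). Approach and descend.

Run:
```python
from h import *
a=np.radians(43.15)
go([.4588,.3184,.10],a);go([.4588,.3184,.0145],a)
```

```text
go [0.0375, 0.0898, -0.0025] [0.0004, 0.0208, 0.0001] | 1.6 0.1 rows; t 17.93
go [0.0375, 0.1753, -0.0024] [0.0004, 0.0208, 0.0001] | 2.9 0.1 rows; t 17.93
```

>>> step_arm(
  increments=[
    [[0.02,0.02,-0.0025,0,0.01,0],[0.0375,0.055,-0.0025,0,0.02,0],[0.0375,0.09,-0.0025,0,0.02,0],[0.0375,0.11,-0.0025,0,0.02,0],[0.0375,0.11,-0.0025,0,0.02,0]],
  ],
)

```text
time_s: 18.55
ee_pos: [0.4585, 0.3171, 0.0788]
tool_rot: [-1.571, 0.002, 0.753]
wrist_force: [0.3, 0.5, -0.3]
finger_gap: 1.001
```

Run:
```python
from h import *
st();go([.4588,.3184,.0145],np.radians(43.15))
```

```text
{'time_s': 18.55, 'ee_pos': [0.4585, 0.3171, 0.0788], 'tool_rot': [-1.5712, 0.0025, 0.7526], 'wrist_force': [0.2907, 0.5083, -0.338], 'finger_gap': 1.0015, 'joint_positions': [-0.821, 0.6357, 0.153, 1.901, -0.1557, 0.6187, 0.1824]}
go [0.0012, 0.0643, 0.0008] [0.0004, -0.0005, -0.0025] | 1.0 0.0 rows; t 18.55
```

>>> step_arm(
  increments=[
    [[0.001,0.025,0.001,0,0,-0.002],[0.001,0.045,0.001,0,0,-0.002],[0.001,0.058,0.001,0,0,-0.002],[0.001,0.063,0.001,0,0,-0.002],[0.001,0.064,0.001,0,0,-0.002]],
  ],
)

```text
time_s: 19.18
ee_pos: [0.4587, 0.3185, 0.0152]
tool_rot: [-1.571, -0.0, 0.752]
wrist_force: [0.4, 0.5, -0.5]
finger_gap: 0.996
```

>>> step_arm(
  increments=[
    [[0,0,0,0,0,0],[0,0,0,0,0,0],[0,0,0,0,0,0],[0,0,0,0,0,0],[0,0,0,0,0,0]],
  ],
  hand=0.025,
  squeeze=70,
)

```text
time_s: 19.8
ee_pos: [0.4588, 0.3185, 0.0157]
tool_rot: [-1.571, -0.0, 0.752]
wrist_force: [-2.5, -1.6, 9.3]
finger_gap: 0.41
```

>>> step_arm(
  increments=[
    [[0,0,0,0,0,0]],
  ],
)

```text
time_s: 19.92
ee_pos: [0.4588, 0.3185, 0.0158]
tool_rot: [-1.571, -0.0, 0.752]
wrist_force: [0.2, 0.8, -7.0]
finger_gap: 0.413
```

Run:
```python
from h import *
st()
```

```text
{'time_s': 19.925, 'ee_pos': [0.4588, 0.3185, 0.0158], 'tool_rot': [-1.5712, -0.0004, 0.7525], 'wrist_force': [0.1919, 0.8347, -7.0118], 'finger_gap': 0.4132, 'joint_positions': [-0.8008, 0.7417, 0.1231, 1.9159, -0.175, 0.4938, 0.197]}
```

>>> step_arm(
  increments=[
    [[0,-0.008,0,0,0,0],[0,-0.03,0,0,0,0],[0,-0.06,0,0,0,0],[0,-0.085,0,0,0,0],[0,-0.095,0,0,0,0]],
  ],
)

```text
time_s: 20.55
ee_pos: [0.4589, 0.3187, 0.1121]
tool_rot: [-1.571, -0.002, 0.752]
wrist_force: [-0.5, -0.6, -8.3]
finger_gap: 0.411
```

Run:
```python
from h import *
st()
i,p,d=snap("wrist","w10"); X=cloud(i,d)
for o in cut_out("wrist","vise")[:1]:
    P=topring(X,o["mask"],.10,.17); print(o["p"],o["at"],cv2.minAreaRect(np.float32(P)*1000))
go([.44,.12,.11],np.radians(43.15-46));
```

```text
{'time_s': 20.55, 'ee_pos': [0.4589, 0.3187, 0.1121], 'tool_rot': [-1.5713, -0.0018, 0.7524], 'wrist_force': [-0.5134, -0.5911, -8.311], 'finger_gap': 0.4113, 'joint_positions': [-0.8345, 0.5833, 0.1689, 1.8856, -0.1467, 0.6827, 0.1732]}
0.96 [315.9, 321.3] ((451.67498779296875, 326.54486083984375), (38.725791931152344, 88.94677734375), 43.370582580566406)
go [-0.1496, 0.0012, -0.1322] [-0.0002, 0.8022, 0.0015] | 3.2 4.3 rows; t 20.65
```

View pics/w10.png

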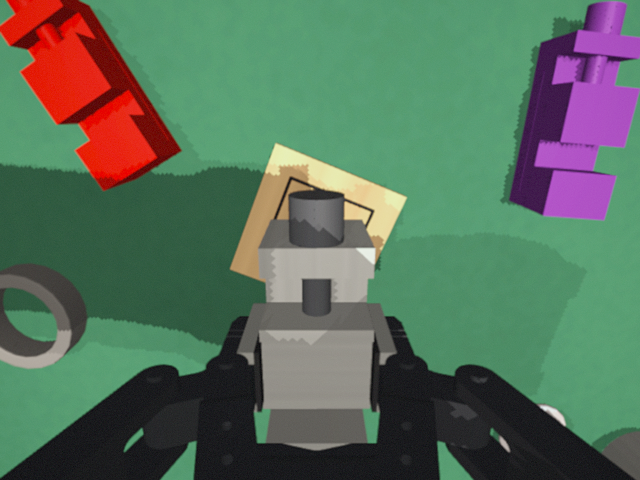

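The vise hangs straight and level in the jaws (column 317). Transport to the long pad.

>>> step_arm(
  increments=[
    [[-0.03,0,-0.026,0,0.15,0],[-0.06,0,-0.053,0,0.31,0],[-0.09,0,-0.08,0,0.47,0],[-0.12,0,-0.106,0,0.63,0],[-0.15,0,-0.132,0,0.8,0]],
  ],
)

```text
time_s: 21.28
ee_pos: [0.4389, 0.1184, 0.1104]
tool_rot: [-1.571, -0.0, -0.053]
wrist_force: [0.7, 0.9, -7.0]
finger_gap: 0.408
```

Run:
```python
from h import *
st();go([.44,-.13,.11],np.radians(43.15-95));
```

```text
{'time_s': 21.275, 'ee_pos': [0.4389, 0.1184, 0.1104], 'tool_rot': [-1.571, -0.0004, -0.0528], 'wrist_force': [0.7412, 0.9484, -6.9687], 'finger_gap': 0.4081, 'joint_positions': [-0.6826, 0.4837, 0.3746, 2.1551, -0.3278, 0.5557, -0.1194]}
go [0.0142, 0.0005, -0.248] [0.0, 0.8521, 0.0004] | 4.0 4.6 rows; t 21.27
```

>>> step_arm(
  increments=[
    [[0.003,0,-0.05,0,0.17,0],[0.006,0,-0.1,0,0.34,0],[0.009,0,-0.15,0,0.51,0],[0.012,0,-0.2,0,0.68,0],[0.014,0,-0.248,0,0.85,0]],
  ],
)

```text
time_s: 21.9
ee_pos: [0.4393, -0.1317, 0.1098]
tool_rot: [-1.572, -0.0, -0.908]
wrist_force: [0.8, 1.2, -7.4]
finger_gap: 0.412
```

Run:
```python
from h import *
st();go([.45,-.356,.10],np.radians(-98.4));
```

```text
{'time_s': 21.9, 'ee_pos': [0.4393, -0.1317, 0.1098], 'tool_rot': [-1.5717, -0.0002, -0.9083], 'wrist_force': [0.8308, 1.2211, -7.4453], 'finger_gap': 0.4124, 'joint_positions': [-0.2727, 0.5347, 0.5777, 2.1519, -0.5194, 0.5932, -0.2271]}
go [0.1835, 0.01, -0.1295] [0.0007, 0.8091, 0.0006] | 3.6 4.3 rows; t 21.9
```

>>> step_arm(
  increments=[
    [[0.035,0,-0.025,0,0.16,0],[0.075,0,-0.05,0,0.32,0],[0.115,0.003,-0.08,0,0.48,0],[0.155,0.006,-0.107,0,0.65,0],[0.183,0.01,-0.129,0,0.81,0]],
  ],
)

```text
time_s: 22.52
ee_pos: [0.4495, -0.3572, 0.0988]
tool_rot: [-1.573, -0.001, -1.724]
wrist_force: [0.2, 0.8, -7.1]
finger_gap: 0.412
```

>>> step_arm(
  increments=[
    [[0,0.005,0,0,0,0],[0,0.01,0,0,0,0]],
  ],
)

```text
time_s: 22.78
ee_pos: [0.4489, -0.3565, 0.0874]
tool_rot: [-1.575, -0.001, -1.723]
wrist_force: [-0.2, 0.9, -7.6]
finger_gap: 0.411
```

Run:
```python
from h import *
st();i,p,d=snap("wrist","w11"); X=cloud(i,d)
for o in cut_out("wrist","pad_long")[:1]:
    P=world(i,np.argwhere(o["mask"])[:,::-1],.006)[:,:2]; print(o["p"],cv2.minAreaRect(np.float32(P)*1000))
go([.4498,-.356,.03],np.radians(-98.4));
```

```text
{'time_s': 22.775, 'ee_pos': [0.4489, -0.3565, 0.0874], 'tool_rot': [-1.5746, -0.0007, -1.7233], 'wrist_force': [-0.1571, 0.9203, -7.6386], 'finger_gap': 0.4113, 'joint_positions': [0.0837, 0.7795, 0.7316, 1.8741, -0.7268, 0.7802, -0.5061]}
0.65 ((488.8565368652344, -362.5276184082031), (63.3738899230957, 50.58973693847656), 81.26184844970703)
go [0.0, 0.0578, 0.0007] [0.0033, -0.0051, 0.0002] | 0.9 0.0 rows; t 22.88
```

View pics/w11.png

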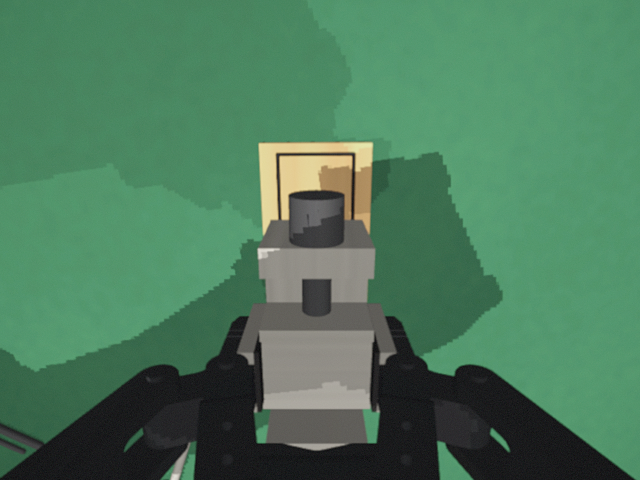

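Vise aligned with the long pad outline (pad columns 259–373, vise centred at 317). Lowering.

>>> step_arm(
  increments=[
    [[0,0.02,0.001,0.002,-0.002,0],[0,0.04,0.001,0.003,-0.004,0],[0,0.055,0.001,0.003,-0.004,0],[0,0.063,0.001,0.003,-0.004,0],[0,0.067,0.001,0.003,-0.004,0]],
  ],
)

```text
time_s: 23.5
ee_pos: [0.4499, -0.3561, 0.0203]
tool_rot: [-1.571, -0.0, -1.719]
wrist_force: [0.2, -0.3, -6.9]
finger_gap: 0.409
```

Run:
```python
from h import *
st();go([.4502,-.3564,.0165],np.radians(-98.5));
```

```text
{'time_s': 23.5, 'ee_pos': [0.4499, -0.3561, 0.0203], 'tool_rot': [-1.5714, -0.0002, -1.7186], 'wrist_force': [0.2494, -0.3311, -6.8578], 'finger_gap': 0.4086, 'joint_positions': [0.1462, 0.8667, 0.6289, 1.8911, -0.8165, 0.6621, -0.4336]}
go [0.0003, 0.0038, 0.0003] [0.0007, 0.0006, 0.0002] | 0.1 0.0 rows; t 23.5
```

>>> step_arm(
  increments=[
    [[0,0.0015,0,0,0,0],[0,0.0025,0,0,0,0],[0,0.0035,0,0,0,0],[0,0.004,0,0,0,0],[0,0.004,0,0,0,0]],
  ],
)

```text
time_s: 24.12
ee_pos: [0.45, -0.3561, 0.0164]
tool_rot: [-1.571, -0.0, -1.719]
wrist_force: [-1.1, -0.5, -7.0]
finger_gap: 0.406
```

>>> step_arm(
  increments=[
    [[0,0.0004,0,0,0,0],[0,0.0007,0,0,0,0],[0,0.0009,0,0,0,0],[0,0.0009,0,0,0,0]],
  ],
)

```text
time_s: 24.62
ee_pos: [0.45, -0.3561, 0.0158]
tool_rot: [-1.571, -0.0, -1.719]
wrist_force: [-1.9, 2.7, 4.6]
finger_gap: 0.412
```

>>> step_arm(
  increments=[
    [[0,0,0,0,0,0],[0,0,0,0,0,0],[0,0,0,0,0,0],[0,0,0,0,0,0],[0,-0.015,0,0,0,0]],
  ],
  hand=0.0854,
)

```text
time_s: 25.25
ee_pos: [0.4495, -0.3559, 0.0307]
tool_rot: [-1.572, 0.0, -1.719]
wrist_force: [0.5, -0.9, 0.8]
finger_gap: 0.994
```

>>> step_arm(
  increments=[
    [[0,-0.05,0,0,0,0],[0,-0.1,0,0,0,0],[0,-0.14,0,0,0,0],[0,-0.14,0,0,0,0]],
  ],
)

```text
time_s: 25.75
ee_pos: [0.4506, -0.3569, 0.1742]
tool_rot: [-1.568, -0.001, -1.719]
wrist_force: [-0.3, 0.0, -0.2]
finger_gap: 1.004
```

Run:
```python
from h import *
st();i,p,d=snap("wrist","w12"); X=cloud(i,d)
for o in cut_out("wrist","pad_long")[:1]:
    P=world(i,np.argwhere(o["mask"])[:,::-1],.006)[:,:2]; print(o["p"],cv2.minAreaRect(np.float32(P)*1000))
for o in cut_out("wrist","vise")[:1]:
    P=topring(X,o["mask"],.012,.055); print(o["p"],cv2.minAreaRect(np.float32(P)*1000))
go([.60,.12,.18],0)
```

```text
{'time_s': 25.75, 'ee_pos': [0.4506, -0.3569, 0.1742], 'tool_rot': [-1.568, -0.0012, -1.719], 'wrist_force': [-0.2863, 0.0392, -0.1527], 'finger_gap': 1.004, 'joint_positions': [0.0114, 0.672, 0.8455, 1.8226, -0.6202, 0.9312, -0.5829]}
0.58 ((449.65045166015625, -356.77520751953125), (63.68102264404297, 130.64231872558594), 81.78658294677734)
0.78 ((450.3698425292969, -356.46612548828125), (36.0532112121582, 110.486083984375), 81.57081604003906)
go [-0.4926, -0.0092, 0.0786] [0.0022, 1.4229, 0.0007] | 8.0 7.6 rows; t 25.9
```

View pics/w12.png

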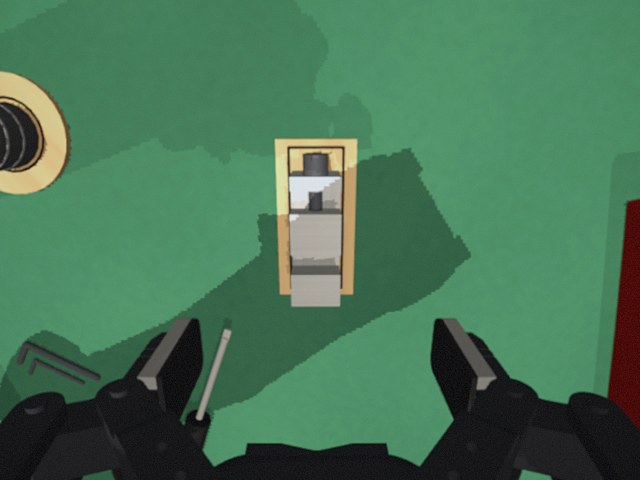

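Vise is inside its outline: centre within 1 mm, angle within 0.3°. Back to the hex pad.

Run:
```python
from h import *
go([.53,-.12,.18],-.86)
```

```text
go [-0.2449, -0.0093, 0.0448] [0.0015, -0.8587, -0.0016] | 4.0 4.6 rows; t 25.9
```

>>> step_arm(
  increments=[
    [[-0.049,-0.009,0.009,0,-0.17,0],[-0.098,-0.009,0.018,0,-0.34,0],[-0.147,-0.009,0.027,0,-0.51,0],[-0.196,-0.009,0.036,0,-0.68,0],[-0.245,-0.009,0.045,0,-0.86,0]],
  ],
)

```text
time_s: 26.52
ee_pos: [0.5301, -0.1183, 0.179]
tool_rot: [-1.572, 0.003, -0.853]
wrist_force: [1.2, -0.3, 0.0]
finger_gap: 1.004
```

Run:
```python
from h import *
st();go([.61,.14,.18],0)
```

```text
{'time_s': 26.525, 'ee_pos': [0.5301, -0.1183, 0.179], 'tool_rot': [-1.5724, 0.003, -0.8531], 'wrist_force': [1.2313, -0.3451, 0.0392], 'finger_gap': 1.0042, 'joint_positions': [-0.3543, 0.5483, 0.6584, 1.8904, -0.4374, 0.8539, -0.3247]}
go [-0.142, -0.001, 0.23] [0.0003, -0.8531, -0.0035] | 4.3 4.6 rows; t 26.52
```

>>> step_arm(
  increments=[
    [[-0.028,0,0.046,0,-0.17,0],[-0.056,0,0.092,0,-0.34,0],[-0.085,0,0.138,0,-0.51,0],[-0.113,0,0.184,0,-0.68,0],[-0.142,0,0.23,0,-0.85,-0.003]],
  ],
)

```text
time_s: 27.15
ee_pos: [0.6098, 0.1414, 0.1781]
tool_rot: [-1.571, 0.002, 0.002]
wrist_force: [0.6, -0.4, 0.8]
finger_gap: 1.0
```

>>> step_arm(
  increments=[
    [[0,0,0,0,0,0],[0,0,0,0,0,0]],
  ],
)

```text
time_s: 27.4
ee_pos: [0.6093, 0.1408, 0.1771]
tool_rot: [-1.572, 0.004, 0.001]
wrist_force: [0.2, -0.2, -0.6]
finger_gap: 0.998
```

Run:
```python
from h import *
st();i,p,d=snap("wrist","w13"); X=cloud(i,d)
for o in cut_out("wrist","vblock")[:1]:
    t=topring(X,o["mask"],.042,.056); r=cv2.minAreaRect(np.float32(t)*1000); print(o["p"],o["at"],r)
for o in cut_out("wrist","pad_hex")[:1]: print(o["p"],cv2.minAreaRect(np.float32(world(i,np.argwhere(o["mask"])[:,::-1],.006)[:,:2])*1000))
go([r[0][0]/1000,r[0][1]/1000,.015],0)
```

```text
{'time_s': 27.4, 'ee_pos': [0.6093, 0.1408, 0.1771], 'tool_rot': [-1.5724, 0.0037, 0.0012], 'wrist_force': [0.1742, -0.172, -0.5597], 'finger_gap': 0.9982, 'joint_positions': [-0.5937, 0.6211, 0.4138, 1.6634, -0.2969, 0.9238, -0.0662]}
0.83 [345.9, 213.5] ((630.0314331054688, 150.2317657470703), (49.676475524902344, 50.7944221496582), 0.047625377774238586)
0.96 ((628.875244140625, 150.85597229003906), (125.23532104492188, 110.6098403930664), 35.11075973510742)
go [0.0208, 0.1629, 0.0103] [0.0011, -0.0001, -0.0025] | 2.6 0.0 rows; t 27.55
```

View pics/w13.png

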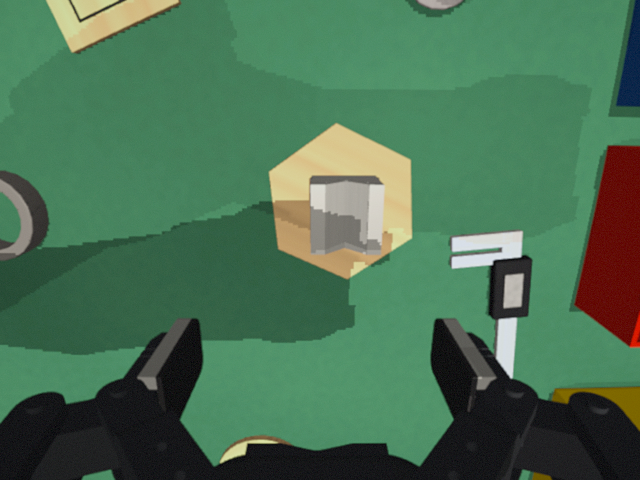

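V-block stands on the hex pad within about 1 mm of its middle, square to the jaws, image (346,213). Grip it.

>>> step_arm(
  increments=[
    [[0.012,0.03,0.005,0,0,0],[0.0205,0.07,0.0095,0,0,-0.002],[0.0205,0.11,0.0095,0,0,-0.002],[0.0205,0.145,0.0095,0,0,-0.002],[0.0205,0.16,0.0095,0.001,0,-0.002]],
  ],
)

```text
time_s: 28.18
ee_pos: [0.6289, 0.1484, 0.0162]
tool_rot: [-1.572, 0.003, -0.001]
wrist_force: [-0.2, 0.5, 0.6]
finger_gap: 0.998
```

Run:
```python
from h import *
st();go([.6298,.1504,.0148],0)
```

```text
{'time_s': 28.175, 'ee_pos': [0.6289, 0.1484, 0.0162], 'tool_rot': [-1.5719, 0.0026, -0.0014], 'wrist_force': [-0.1789, 0.4804, 0.59], 'finger_gap': 0.998, 'joint_positions': [-0.5249, 0.8603, 0.3151, 1.6767, -0.3877, 0.6697, -0.0063]}
go [0.0009, 0.0014, 0.002] [0.0011, -0.0014, -0.0026] | 0.0 0.0 rows; t 28.18
```

>>> step_arm(
  increments=[
    [[0.0009,0.001,0.002,0.001,-0.001,-0.0025],[0.0009,0.001,0.002,0.001,-0.001,-0.0025]],
  ],
)

```text
time_s: 28.42
ee_pos: [0.6305, 0.1504, 0.0164]
tool_rot: [-1.57, -0.001, -0.001]
wrist_force: [-0.3, -0.8, 0.1]
finger_gap: 0.999
```

>>> step_arm(
  increments=[
    [[0,0,0,0,0,0],[0,0,0,0,0,0],[0,0,0,0,0,0],[0,0,0,0,0,0],[0,0,0,0,0,0]],
  ],
  hand=0.04,
  squeeze=50,
)

```text
time_s: 29.05
ee_pos: [0.6309, 0.1506, 0.0173]
tool_rot: [-1.57, -0.002, -0.001]
wrist_force: [-2.4, -1.3, 10.3]
finger_gap: 0.58
```

>>> step_arm(
  increments=[
    [[0,-0.008,0,0,0,0],[0,-0.03,0,0,0,0],[0,-0.06,0,0,0,0],[0,-0.085,0,0,0,0],[0,-0.09,0,0,0,0]],
  ],
)

```text
time_s: 29.68
ee_pos: [0.6316, 0.1507, 0.11]
tool_rot: [-1.569, -0.005, -0.001]
wrist_force: [0.2, -0.6, -3.9]
finger_gap: 0.579
```

Run:
```python
from h import *
st();i,p,d=snap("wrist","w14"); X=cloud(i,d)
for o in cut_out("wrist","vblock")[:1]:
    q=X[o["mask"]]; print(np.nanpercentile(q[:,2],[5,50,95])); t=topring(X,o["mask"],.128,.16); r=cv2.minAreaRect(np.float32(t)*1000); print(o["p"],o["at"],r)
go([.454,.322,.10],np.radians(21.8))
```

```text
{'time_s': 29.675, 'ee_pos': [0.6316, 0.1507, 0.11], 'tool_rot': [-1.5689, -0.0052, -0.0007], 'wrist_force': [0.1643, -0.6438, -3.9444], 'finger_gap': 0.5794, 'joint_positions': [-0.5647, 0.7332, 0.3754, 1.648, -0.3427, 0.8203, -0.0433]}
[0.11113252 0.13922977 0.1448204 ]
0.65 [316.7, 339.5] ((630.7708129882812, 150.1890106201172), (51.896541595458984, 52.21034240722656), 89.698486328125)
go [-0.1769, 0.0077, 0.1712] [-0.0007, -0.381, 0.0032] | 3.9 2.0 rows; t 29.77
```

>>> step_arm(
  increments=[
    [[-0.035,0,0.034,0,-0.08,0],[-0.071,0,0.068,0,-0.16,0],[-0.106,0.003,0.103,0,-0.24,0],[-0.142,0.006,0.137,0,-0.31,0.003],[-0.172,0.008,0.166,0,-0.38,0.003]],
  ],
)

```text
time_s: 30.4
ee_pos: [0.4569, 0.3177, 0.0988]
tool_rot: [-1.57, 0.001, 0.383]
wrist_force: [-0.1, -0.1, -4.2]
finger_gap: 0.574
```

>>> step_arm(
  increments=[
    [[0,0.01,0,0,0,0],[0,0.02,0,0,0,0],[0,0.02,0,0,0,0]],
  ],
)

```text
time_s: 30.78
ee_pos: [0.4572, 0.3164, 0.0777]
tool_rot: [-1.572, 0.003, 0.381]
wrist_force: [-0.1, 0.0, -3.0]
finger_gap: 0.58
```

Run:
```python
from h import *
st();i,p,d=snap("wrist","w15"); X=cloud(i,d)
hsv=cv2.cvtColor(p,cv2.COLOR_RGB2HSV)
for o in cut_out("wrist","pad_square")[:1]:
    m=o["mask"]; P=world(i,np.argwhere(m)[:,::-1],.006)[:,:2]; print(o["p"],o["at"],cv2.minAreaRect(np.float32(P)*1000))
f=np.load("w10.npz",allow_pickle=True); j=f["i"].item(); h2=cv2.cvtColor(f["p"],cv2.COLOR_RGB2HSV)
for nm,ii,hh in (("w15",i,hsv),("w10",j,h2)):
    mm=((hh[...,0]>10)&(hh[...,0]<30)&(hh[...,1]>60)&(hh[...,2]>90)).astype(np.uint8); ct=max(cv2.findContours(mm,0,1)[0],key=cv2.contourArea)[:,0]
    print(nm,cv2.minAreaRect(np.float32(world(ii,ct,.006)[:,:2])*1000))
a=np.radians(21.8); go([.454,.322,.025],a)
```

```text
{'time_s': 30.775, 'ee_pos': [0.4572, 0.3164, 0.0777], 'tool_rot': [-1.5715, 0.0028, 0.3807], 'wrist_force': [-0.1048, 0.0364, -3.0349], 'finger_gap': 0.5804, 'joint_positions': [-0.9029, 0.6495, 0.2689, 1.9093, -0.2797, 0.6219, -0.0764]}
0.72 [316.2, 215.0] ((450.67449951171875, 333.2908020019531), (89.41293334960938, 66.70362854003906), 21.773086547851562)
w15 ((450.7568054199219, 332.7344665527344), (88.9214859008789, 67.47740173339844), 21.387266159057617)
w10 ((454.95697021484375, 322.31890869140625), (89.061767578125, 89.18807983398438), 21.100292205810547)
go [-0.0013, 0.0536, 0.0061] [0.0001, 0.0003, -0.0015] | 0.9 0.0 rows; t 30.88
```

View pics/w15.png

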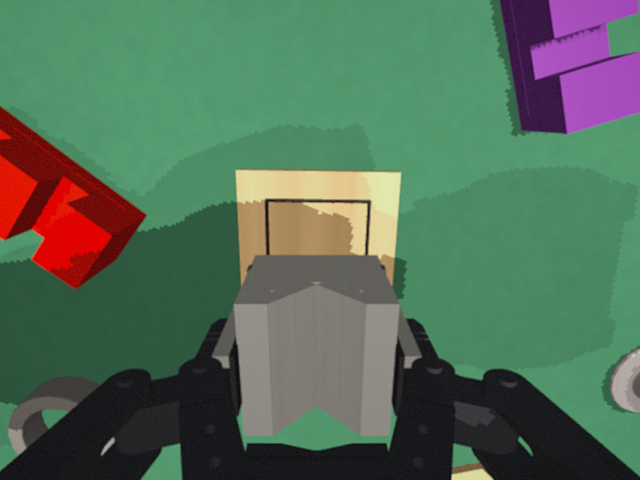

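V-block is aligned over the square pad, its outline centred at column 318. Lowering.

>>> step_arm(
  increments=[
    [[0,0.018,0.005,0,0.005,-0.001],[0,0.035,0.007,0,0.005,-0.002],[0,0.046,0.007,0,0.005,-0.002],[0,0.052,0.007,0,0.005,-0.002],[0,0.056,0.007,0,0.005,-0.002]],
  ],
)

```text
time_s: 31.5
ee_pos: [0.455, 0.3232, 0.0223]
tool_rot: [-1.571, -0.001, 0.376]
wrist_force: [0.9, 0.5, -3.6]
finger_gap: 0.579
```

Run:
```python
from h import *
st();go([.4548,.3230,.018],.375)
```

```text
{'time_s': 31.5, 'ee_pos': [0.455, 0.3232, 0.0223], 'tool_rot': [-1.571, -0.0005, 0.3756], 'wrist_force': [0.9177, 0.5099, -3.6144], 'finger_gap': 0.579, 'joint_positions': [-0.8846, 0.7418, 0.2268, 1.9201, -0.3138, 0.5133, -0.0651]}
go [-0.0002, 0.0043, -0.0001] [0.0002, 0.0006, 0.0005] | 0.1 0.0 rows; t 31.5
```

>>> step_arm(
  increments=[
    [[0,0.0015,0,0,0,0],[0,0.0025,0,0,0,0],[0,0.0035,0,0,0,0],[0,0.004,0,0,0,0],[0,0.004,0,0,0,0]],
  ],
)

```text
time_s: 32.12
ee_pos: [0.455, 0.3232, 0.0183]
tool_rot: [-1.571, -0.001, 0.376]
wrist_force: [0.6, 0.6, -3.4]
finger_gap: 0.579
```

>>> step_arm(
  increments=[
    [[0,0.0004,0,0,0,0],[0,0.0007,0,0,0,0],[0,0.0007,0,0,0,0]],
  ],
)

```text
time_s: 32.5
ee_pos: [0.455, 0.3232, 0.0176]
tool_rot: [-1.571, -0.001, 0.376]
wrist_force: [-0.8, -0.4, -3.6]
finger_gap: 0.577
```

>>> step_arm(
  increments=[
    [[0,0.0004,0,0,0,0],[0,0.0007,0,0,0,0],[0,0.0007,0,0,0,0]],
  ],
)

```text
time_s: 32.88
ee_pos: [0.455, 0.3233, 0.0173]
tool_rot: [-1.571, -0.001, 0.376]
wrist_force: [-2.2, -1.5, 8.0]
finger_gap: 0.578
```

Contact. Release and rise.

>>> step_arm(
  increments=[
    [[0,0,0,0,0,0],[0,0,0,0,0,0],[0,0,0,0,0,0],[0,0,0,0,0,0],[0,-0.015,0,0,0,0]],
  ],
  hand=0.0854,
)

```text
time_s: 33.5
ee_pos: [0.4545, 0.3228, 0.0322]
tool_rot: [-1.571, 0.001, 0.375]
wrist_force: [-0.0, -1.0, 0.1]
finger_gap: 1.001
```

>>> step_arm(
  increments=[
    [[0,-0.05,0,0,0,0],[0,-0.1,0,0,0,0],[0,-0.15,0,0,0,0],[0,-0.16,0,0,0,0],[0,-0.16,0,0,0,0]],
  ],
)

```text
time_s: 34.12
ee_pos: [0.4546, 0.3231, 0.1929]
tool_rot: [-1.571, -0.0, 0.376]
wrist_force: [-0.9, 0.4, -0.1]
finger_gap: 1.002
```

Run:
```python
from h import *
st();i,p,d=snap("wrist","w16"); X=cloud(i,d)
for o in cut_out("wrist","pad_square")[:1]:
    print(o["p"],cv2.minAreaRect(np.float32(world(i,np.argwhere(o["mask"])[:,::-1],.006)[:,:2])*1000))
for o in cut_out("wrist","vblock")[:1]:
    t=topring(X,o["mask"],.042,.056); print(o["p"],cv2.minAreaRect(np.float32(t)*1000))
```

```text
{'time_s': 34.125, 'ee_pos': [0.4546, 0.3231, 0.1929], 'tool_rot': [-1.5706, -0.0001, 0.3756], 'wrist_force': [-0.8508, 0.3541, -0.1089], 'finger_gap': 1.0023, 'joint_positions': [-0.979, 0.4848, 0.3525, 1.8334, -0.2141, 0.8605, -0.1479]}
0.65 ((454.84600830078125, 323.1314697265625), (88.53977966308594, 89.92276000976562), 21.0307559967041)
0.8 ((455.1719665527344, 323.1286926269531), (50.087196350097656, 50.37287902832031), 21.5427303314209)
```

View pics/w16.png

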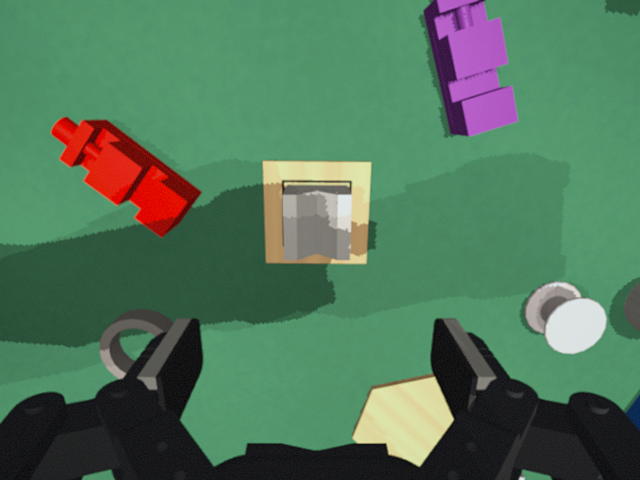

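V-block within 0.5 mm and 0.5° of the square pad (317,222); the hex pad is empty. Last overall check, then hand in.

Run:
```python
from h import *
i,p,d=snap("top","t2"); X=cloud(i,d); j=np.load("top0.npz")
for n in "chuck vise tape glue pad_hex".split():
    for o in cut_out("top",n)[:3]: print(n,round(o["p"],2),np.round(o["at"]),"z95",np.nanpercentile(X[o["mask"]][:,2],95).round(3))
dif=(np.abs(p.astype(int)-j["p"]).max(2)>60).astype(np.uint8); n,_,s,c=cv2.connectedComponentsWithStats(dif)
print([(np.round(c[k]).tolist(),int(s[k][4])) for k in range(1,n) if s[k][4]>60])
print(manip.close_job())
```

```text
vise 0.74 [523. 269.] z95 0.05
tape 0.69 [276. 315.] z95 0.024
glue 0.77 [487. 150.] z95 0.095
pad_hex 0.66 [283. 192.] z95 0.008
[([102.0, 242.0], 9612), ([415.0, 219.0], 445), ([14.0, 264.0], 1226), ([521.0, 269.0], 956), ([217.0, 256.0], 357), ([204.0, 269.0], 277), ([219.0, 281.0], 360), ([194.0, 283.0], 67), ([94.0, 351.0], 7566), ([278.0, 325.0], 137), ([141.0, 330.0], 68), ([27.0, 352.0], 159), ([95.0, 409.0], 655), ([169.0, 400.0], 61), ([28.0, 441.0], 3283), ([340.0, 434.0], 390), ([149.0, 459.0], 705), ([411.0, 462.0], 74), ([300.0, 476.0], 141)]
the job is handed in; nothing more can be done
None
```

All three tools are back upright on their own pads, and the job was handed in at about 34 s. The V-block went to the middle of the hex pad first and was let go there. Then the chuck went to the round pad, the vise to the long pad, and the V-block from the hex pad to the square one.

Wrist-camera checks after each release:

| Tool | Pad | Distance from pad middle | Angle to pad |
|---|---|---|---|
| Chuck | round | about 1 mm | – |
| Vise | long | about 0.8 mm | about 0.2° |
| V-block | square | about 0.3 mm | about 0.5° |

- **Forces:** The hardest set-down was the chuck, which reached about 25 N at the wrist before I eased off.
- **Hex pad and bystanders:** The hex pad is empty again. The tape roll, glue bottle and spool were never approached. The last top view found the tape and glue within a few pixels of their first positions. I did not run the detector on the spool, which I saw only in the last wrist picture.
- **Failed checks:** In that last top view the detector did not find the chuck, so its position rests on the wrist picture taken after it was released. An earlier top-view look at the V-block on the hex pad also found nothing, probably because the arm was in the way. The wrist camera later showed it about 1 mm from the middle.

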